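Set the sample shaker to speed five and start it

ROBOT

A 7-joint arm with a two-finger parallel gripper is mounted at the origin on the work surface. World frame = base frame: x ahead of the robot, y to its left, z up, the work surface at z = 0. Lengths are in mm, angles in rad, forces in N, time in s.
With the tool pointing down it reaches from about 400 to 875 mm from the base axis. Payload 4.4 kg.
Tool frame: the origin (TCP) lies at the very end of the fingers, on their centre line; the grasp point (between the pads) lies 19 mm behind it; z points along the fingers, y is the direction in which the jaws open and shut (so a half turn about z gives the same grasp; the last joint's range is limited). The gripper opens to 85 mm and grips with 20 to 120 N. Pads are 22 mm wide; open, the fingers measure 114 mm over their backs; the gripper's body (76 mm by 85 mm) begins 54 mm behind the grasp point. The pads swing forward as they close: fully open they stand 13 mm farther back than shut.
Start: joints at [1.279, 0.628, 0.038, 1.517, -0.027, 0.996, -0.02], TCP at [145.553, -633.508, 231.313] pointing down, gripper open.
Joint ranges: [-3.06, 3.06], [-0.37, 2.12], [-1.25, 1.32], [0.18, 2.47], [-1.1, 4.24], [0.23, 1.98], [-2.94, 2.94]. Speed limits (rad/s): [2.57, 2.57, 3.14, 3.14, 3.14, 3.14, 3.14].

INTERFACE

Orientations are given as [roll, pitch, yaw] about the fixed x, y, z axes, in that order (R = Rz(yaw) Ry(pitch) Rx(roll)).
In Python, from cell import read_state, get_image, calibration, finish_job gives the robot as it stands. The module is installed in compiled form; this text tells all that it offers.
- The arm moves only by the tool apply_moves, never from a script. Its argument "increments" is a list of rows, each an object of numbers: "tx", "ty", "tz": the shift along the world's x, y, z in m; "rx", "ry", "rz": the turn, a rotation vector about the world's x, y, z in units of 5 degrees (1.0 is 5 degrees); "claw": the finger opening in m, from 0 to 0.0854. In form: [{"tx": .., "ty": .., "tz": .., "rx": .., "ry": .., "rz": .., "claw": ..}, ...]. A call has 1 to 12 rows; each row is the pose to reach, as a shift and turn from the pose commanded when the call began; what a row does not reach only later rows make up. A row lasts 1/10 s, in which the tool goes at most 50 mm and 8.59 degrees, less where a joint would pass 70% of its speed; a pose out of reach is approached as far as the arm can. A call with a gripper value outside its range is refused whole. The fingers move at their own pace and stop on an object; the grip force is fixed at half the most. Time passes only in rows, so rows that repeat a pose let the fingers close. It gives the time, the measured TCP pose, the force and the opening at its end, in the units of the state.
- read_state(): the state, without advancing time (a new reading comes with each control period).
- get_image(name): name is "scene" or "top"; returns the picture (480x640x3 uint8, red, green, blue); there is no depth.
- calibration(name): a dict with "camera_matrix" (3x3 intrinsics, pixels), "distortion" ([k1, k2, p1, p2, k3] as OpenCV has them; the pictures are not rectified), "origin" and "attitude" of the camera in the world. Camera axes: x right, y up, looking along -z (the intrinsics and any distortion apply to the point x, -y, -z); pixel columns grow to the right and rows downward; lengths in mm; the calibration is good to about 2 mm. A picture is of the moment at which its call begins. calibration takes no time and is no camera call.
- finish_job(): hands the job in, once; it reports no verdict.
The state is a dict: "clock": time; "qpos": joint angles; "qd": joint speeds; "tau": joint torques, N m; "eef_pos": TCP position; "tool_rot": TCP orientation; "force": force on the tool from outside, world axes, zero at the start; "torque": the same for the moment, N m; "width": finger opening in mm.
Only numpy, scipy, OpenCV 4.12 (cv2) and the standard library are available. Lean on these libraries where they do the work, as an engineer would, in place of code of your own. Each camera call takes 0.05 s, during which the arm holds its last target. There are 200 camera calls.

TASK

Get the sample shaker going at speed five: with a fingertip, push the black pointer selector round, gently and without pinching it, click by click, until it rests on the fifth step clockwise from the red off dot, then press the green start button down. Do not press the button while the selector is on any other step, leave the bottles standing where they are, and finish with the button let go.

Things in the scene. Friction and masses are not known exactly. Their poses are not given: they have to be found in the camera images.
- selector (a joint): Angle (rad) of the black speed selector: 0 at the off step, growing clockwise seen from above. Steps 0 to 9 are 0.5236 rad (30 degrees) apart, so step five is 2.618; end stops just past 0 and 9. A sprung detent holds each step: pushed past half-way to the next, it snaps on into it by itself. It takes about 0.06 N m, some 2.5 N near the bar's end. Starts on step 0, 1 or 2.
- selector_axis (a point): Point on the flat, level deck (80 mm above the bench) on the selector's vertical turning axis, fixed to the shaker. Axes: x along the deck away from the button, y towards the shaking platform, z up.
- off_dot (a point): Red off dot on the deck, 10 mm across, 45 mm from the selector axis: where the pointer aims at step 0. Nine white ticks (10 x 3 mm) follow it clockwise on the same circle, 30 degrees apart, flush with the deck: steps 1 to 9.
- selector_tip (a point): Top of the selector's pointing end, 32 mm from its axis, 32 mm above the deck. The selector is a black round skirt, 68 mm across, top 8 mm above the deck, with an upright bar across its middle: 64 mm long, 12 mm thick, 8 to 32 mm above the deck, centred on the axis. A white line on top and a white end face mark the pointing half; the other end is plain.
- start_button_top (a point): Centre of the top of the green round start button, 24 mm across, in a black housing on the deck, 97 mm from the selector axis along the shaker's -x. The top stands clear of the housing.
- start_button (a joint): How far the start button is pressed, in m: 0 up, 0.006 fully down. Sprung: it takes about 5 N to go fully down (4 mm counts as pressed) and comes back up when let go.
- amber_a_center (a point): Centre of an amber glass bottle, 60 mm across and 100 mm tall, standing loose on the shaking platform (top 100 mm above the bench), which takes up the other half of the shaker. Leave it alone.
- amber_b_center (a point): Centre of a second such amber bottle on the shaking platform. Leave it alone.
- white_bottle_center (a point): Centre of a white plastic bottle, 66 mm across and 130 mm tall, standing loose on the bench beside the control end of the shaker. Leave it alone.

How it is judged (in metres and radians):
On the way, in this order (a step that is already met when the one before it is completed fails the run):
1. the selector rests on step five (value of joint selector between 2.468 and 2.768 rad), for 0.3 s.
2. the start button is pressed with the selector on step five (all of step 1 and value of joint start_button above 0.004 m), for 0.05 s.
At the end, for the whole second after the job is handed in: The selector rests on step five (2.618 rad, within 0.15), the start button is back up (within 1.5 mm), and the three bottles stand within 15 mm of where they were (all of step 1 and value of joint start_button below 0.0015 m and distance of each of amber_a_center, amber_b_center, white_bottle_center from where it was at the start of the episode below 0.015 m); the robot touches nothing.
It fails at once if the start button is pressed while the selector is not on step five (value of joint start_button above 0.003 m and (value of joint selector below 2.418 rad or value of joint selector above 2.818 rad)).
It fails at once if the selector is squeezed or forced (over 20 N) (contact force between the fingers and selector above 20 N).
It fails at once if a bottle is shifted, lifted or knocked (distance of any of amber_a_center, amber_b_center, white_bottle_center from where it was at the start of the episode above 0.015 m).
It also fails if it takes over 58 s, if anything falls off the work surface, if the arm or the gripper's body presses on something with over 40 N, if the wrist force passes 120 N, or if a joint passes its speed limit or range.

## Working session

There is one attempt and no reset: what is moved stays moved. The work goes in short steps, Python scripts to look and compute and a tool call to move; the robot and the scene stay as the last step left them, time stands still between calls to the robot, and variables do not carry over. Pictures are saved under pics/ and viewed, about 8 in all and at most 12, crops included, and the job is handed in when it is done.

Besides the shell and the picture viewer there is one more tool, called after ">>>" as a command line: name --argument value ..., lists and objects as JSON in quotes. apply_moves: Moves the arm, as the interface text tells. Its arguments: {"type":"object","properties":{"increments":{"type":"array"}},"required":["increments"]}

```bash
mkdir -p pics; cat > h.py <<'E'
import numpy as np, cv2
from scipy.spatial.transform import Rotation as R
from cell import *
def cam(n):
    c=calibration(n); K=np.array(c["camera_matrix"],float); d=np.array(c["distortion"],float); o=np.array(c["origin"],float)
    a=np.array(c["attitude"],float)
    M=a if a.shape==(3,3) else (R.from_euler('xyz',a).as_matrix() if a.size==3 else R.from_quat(a).as_matrix())
    return K,d,o,M
def w(n,px,z):
    K,d,o,M=cam(n); u=cv2.undistortPoints(np.array(px,float).reshape(-1,1,2),K,d).reshape(-1,2)
    r=np.c_[u[:,0],-u[:,1],-np.ones(len(u))]@M.T
    return o+r*((z-o[2])/r[:,2])[:,None]
def pj(n,P):
    K,d,o,M=cam(n); q=(np.array(P,float).reshape(-1,3)-o)@M; q=q*[1,-1,-1]
    return cv2.projectPoints(q,np.zeros(3),np.zeros(3),K,d)[0].reshape(-1,2)
def save(n,f,crop=None,s=1):
    im=get_image(n)[...,::-1]
    if crop: x0,y0,x1,y1=crop; im=cv2.resize(im[y0:y1,x0:x1],None,fx=s,fy=s,interpolation=cv2.INTER_CUBIC)
    cv2.imwrite('pics/'+f,im)
E
python3 -c "
from h import *
for n in('scene','top'):print(calibration(n))
print(read_state())
save('scene','s0.png');save('top','t0.png')"
```

```text
{'camera_matrix': array([[472.68328751,   0.        , 323.25150582],
       [  0.        , 472.68328751, 242.47434856],
       [  0.        ,   0.        ,   1.        ]]), 'distortion': array([-0.1294112,  0.       ,  0.       ,  0.       ,  0.       ]), 'origin': array([1018.12923018, -123.3130499 ,  831.82172355]), 'attitude': array([0.55873733, 0.00893219, 1.33619866])}
{'camera_matrix': array([[564.32882835,   0.        , 321.35849532],
       [  0.        , 564.32882835, 256.98752776],
       [  0.        ,   0.        ,   1.        ]]), 'distortion': array([-0.08433221,  0.        ,  0.        ,  0.        ,  0.        ]), 'origin': array([ 404.68363837,    4.08483327, 1083.19311611]), 'attitude': array([ 0.23851629, -0.00629176, -1.71042881])}
{'clock': 0.0, 'qpos': array([ 1.27919973,  0.6293329 ,  0.03842027,  1.51837755, -0.02700101,
        0.9963147 , -0.0200264 ]), 'qd': array([-3.73691834e-04, -8.91161264e-04,  5.55209269e-05,  1.01051894e-03,
       -3.50850580e-04,  8.09389985e-04, -1.16436915e-03]), 'tau': array([-5.88662861e-04, -5.63400078e+01,  1.22608479e+00, -1.93442380e+01,
        1.10153531e-02,  1.05518347e-02,  3.06695597e-05]), 'eef_pos': array([ 145.42218215, -632.87192182,  230.39422403]), 'tool_rot': array([-3.13967746e+00,  1.14074242e-05,  2.25786988e-01]), 'force': array([-0.31151317, -0.4748844 ,  0.14489804]), 'torque': array([0.03606957, 0.01598955, 0.00222313]), 'width': 85.2890508254472}
```

View pics/s0.png

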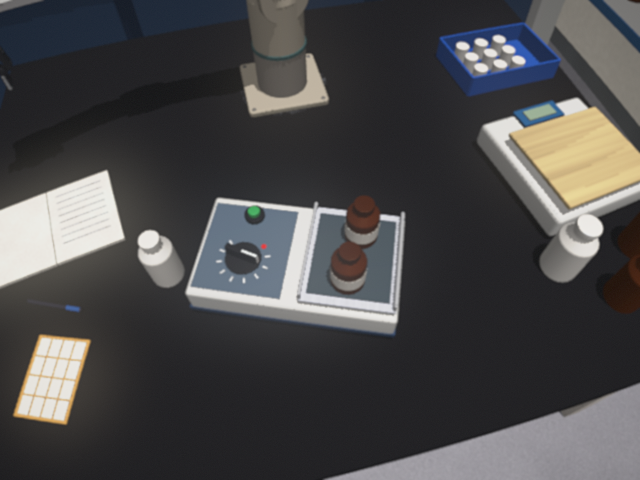

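View pics/t0.png

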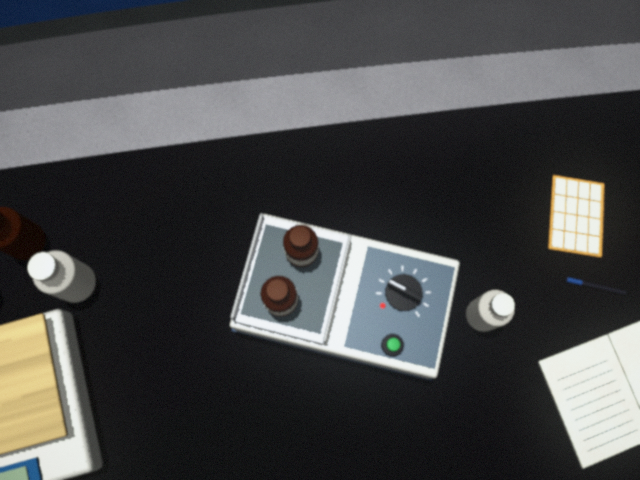

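Shaker is at about (300,262) in scene and (345,295) in top; the button is at top (393,345) and the selector at (404,291). I'll enlarge the controls.

```bash
python3 -c "
from h import *
save('top','t1.png',(350,245,450,365),5);save('scene','s1.png',(200,195,300,295),6)"
```

```text
(no output)
```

View pics/t1.png

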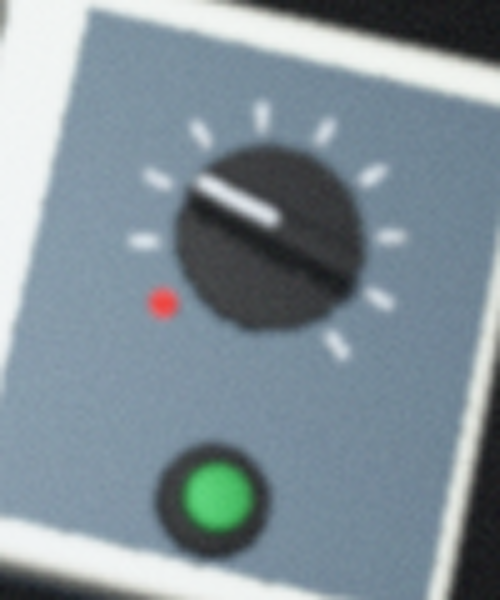

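View pics/s1.png

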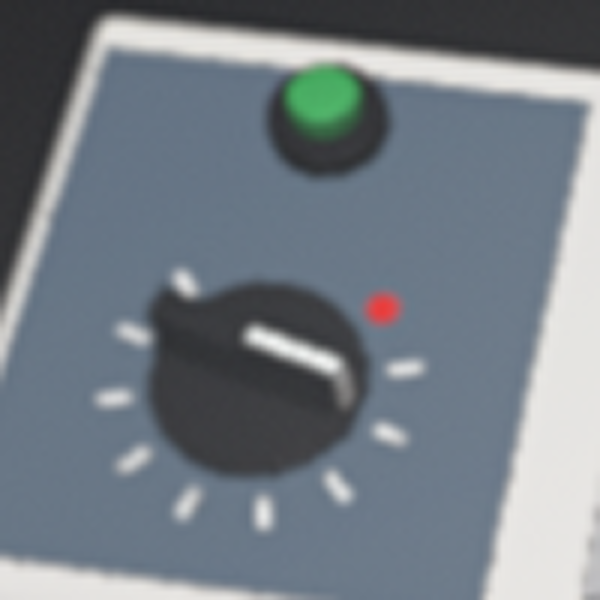

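Selector is on step 2 in both crops. Tick positions follow from the crops, so next I fit the axis and button in the world frame.

```bash
cat > fit.py <<'E'
from h import *
T=np.array([(164,304),(145,241),(157,180),(201,134),(262,117),(326,131),(373,175),(391,237),(380,300),(338,347)])/5+[350-.4,245-.4]
S=np.array([(383,309),(406,369),(390,435),(339,487),(264,513),(188,502),(133,460),(113,398),(134,334),(186,283)])/6+[200-.4,195-.4]
for n,p,b,e in(('top',T,(218/5+349.6,496/5+244.6),[(204/5+349.6,181/5+244.6)]),('scene',S,(322/6+199.6,93/6+194.6),[(343/6+199.6,366/6+194.6)])):
    q=w(n,p,80)[:,:2]; k=np.arange(10)
    # q = c + 45*[cos(a0-k*30deg), sin]
    A=[];y=[]
    for i in k:
        t=np.pi/6*i; A+=[[1,0,np.cos(t),np.sin(t)],[0,1,-np.sin(t),np.cos(t)]]; y+=list(q[i])
    s,r,*_=np.linalg.lstsq(np.array(A),np.array(y),rcond=None)
    print(n,'c',s[:2],'r',np.hypot(*s[2:]),'a0',np.degrees(np.arctan2(s[3],s[2])),'rms',(r/20)**.5)
    tip=w(n,e,112)[0,:2]-s[:2]; print(' tip',tip,np.hypot(*tip),np.degrees(np.arctan2(tip[1],tip[0])))
    for z in(100,105,110): 
        B=w(n,[b],z)[0,:2]; print(' btn',z,B,np.hypot(*(B-s[:2])))
def ray(n,px):
    a=w(n,[px],0)[0];b=w(n,[px],100)[0];return a,b-a
(a,u),(b,v)=ray('top',(218/5+349.6,496/5+244.6)),ray('scene',(322/6+199.6,93/6+194.6))
m=np.linalg.lstsq(np.c_[u,-v],b-a,rcond=None)[0];print('tri',a+u*m[0],b+v*m[1])
# bottles: shoulder caps, rough
print('white scene cap',w('scene',[(149,239)],130),'top cap',w('top',[(503,304)],130))
print('amber',w('top',[(301,237),(279,288)],200))
E
python3 fit.py
```

```text
top c [ 559.61468334 -173.72509971] r 45.34973156024135 a0 113.10353111801787 rms [0.30768672]
 tip [18.72702096 24.7315245 ] 31.02176040070474 52.86653719693819
 btn 100 [ 469.85826724 -137.22553228] 96.89392475305242
 btn 105 [ 469.52682356 -136.50690253] 97.47315877578396
 btn 110 [ 469.19537988 -135.78827277] 98.05535822525111
scene c [ 558.01083545 -172.8218295 ] r 45.231386048546945 a0 112.943582206984 rms [0.17282638]
 tip [19.55859688 27.01419744] 33.351245480445805 54.09501918230054
 btn 100 [ 468.45277946 -136.66001413] 96.58324017693542
 btn 105 [ 472.20831467 -136.56882414] 93.14694288664265
 btn 110 [ 475.96384989 -136.47763414] 89.7363269579642
tri [ 469.73737242 -136.9634105   101.823761  ] [ 469.78893115 -136.62757038  101.77890982]
white scene cap [[ 508.14699009 -330.23306425  130.        ]] top cap [[ 507.69741151 -332.56982415  130.        ]]
amber [[654.21448664  -3.1968968  200.        ]
 [575.59234094  42.4576969  200.        ]]
```

>>> apply_moves --increments '[{"tx":0.016,"ty":0.02,"tz":0,"rz":1,"claw":0},{"tx":0.045,"ty":0.055,"tz":0,"rz":2.5,"claw":0},{"tx":0.075,"ty":0.092,"tz":0,"rz":4,"claw":0},{"tx":0.105,"ty":0.129,"tz":0,"rz":5.5,"claw":0},{"tx":0.135,"ty":0.166,"tz":0,"rz":7,"claw":0},{"tx":0.165,"ty":0.203,"tz":0,"rz":8.5,"claw":0},{"tx":0.195,"ty":0.24,"tz":0,"rz":10,"claw":0},{"tx":0.225,"ty":0.277,"tz":0,"rz":11.5,"claw":0},{"tx":0.255,"ty":0.314,"tz":0,"rz":13,"claw":0},{"tx":0.285,"ty":0.351,"tz":0,"rz":14.5,"claw":0},{"tx":0.31,"ty":0.382,"tz":0,"rz":15.5,"claw":0},{"tx":0.32,"ty":0.394,"tz":0,"rz":16,"claw":0}]'

```text
$.increments[0]: bad value
```

```bash
python3 -c "
from h import *
s=read_state()
for k in('clock','qpos','eef_pos','tool_rot','force','width'):print(k,s[k])"
```

```text
clock 0.2
qpos [ 1.27922147  0.62905271  0.03844089  1.51796435 -0.02697361  0.99629761
 -0.0200257 ]
eef_pos [ 145.46113228 -633.13619978  230.70832906]
tool_rot [-3.14038823e+00  1.33805960e-05  2.25773535e-01]
force [ 0.45654436  0.26936196 -0.43857628]
width 85.50667710553469
```

>>> apply_moves --increments '[{"tx":0.016,"ty":0.02,"tz":0.0,"rx":0.0,"ry":0.0,"rz":1.0,"claw":0.0},{"tx":0.045,"ty":0.055,"tz":0.0,"rx":0.0,"ry":0.0,"rz":2.5,"claw":0.0},{"tx":0.075,"ty":0.092,"tz":0.0,"rx":0.0,"ry":0.0,"rz":4.0,"claw":0.0},{"tx":0.105,"ty":0.129,"tz":0.0,"rx":0.0,"ry":0.0,"rz":5.5,"claw":0.0},{"tx":0.135,"ty":0.166,"tz":0.0,"rx":0.0,"ry":0.0,"rz":7.0,"claw":0.0},{"tx":0.165,"ty":0.203,"tz":0.0,"rx":0.0,"ry":0.0,"rz":8.5,"claw":0.0},{"tx":0.195,"ty":0.24,"tz":0.0,"rx":0.0,"ry":0.0,"rz":10.0,"claw":0.0},{"tx":0.225,"ty":0.277,"tz":0.0,"rx":0.0,"ry":0.0,"rz":11.5,"claw":0.0},{"tx":0.255,"ty":0.314,"tz":0.0,"rx":0.0,"ry":0.0,"rz":13.0,"claw":0.0},{"tx":0.285,"ty":0.351,"tz":0.0,"rx":0.0,"ry":0.0,"rz":14.5,"claw":0.0},{"tx":0.31,"ty":0.382,"tz":0.0,"rx":0.0,"ry":0.0,"rz":15.5,"claw":0.0},{"tx":0.32,"ty":0.394,"tz":0.0,"rx":0.0,"ry":0.0,"rz":16.0,"claw":0.0}]'

```text
clock: 1.4
eef_pos: [468.4, -235.1, 231.6]
tool_rot: [3.139, -0.002, 1.631]
force: [0.3, 1.0, -0.6]
width: -0.0
```

```bash
cat > st.py <<'E'
from h import *
s=read_state()
for k in('clock','qpos','eef_pos','tool_rot','force','width'):print(k,np.round(s[k],3))
E
python3 st.py
```

```text
clock 1.4
qpos [ 0.678  0.469 -0.382  1.86   0.222  0.853  0.247]
eef_pos [ 468.384 -235.132  231.603]
tool_rot [ 3.139e+00 -2.000e-03  1.631e+00]
force [ 0.326  0.955 -0.648]
width -0.043
```

>>> apply_moves --increments '[{"tx":0.012,"ty":0.014,"tz":0.0,"rx":0.0,"ry":0.0,"rz":1.5,"claw":0.0},{"tx":0.035,"ty":0.043,"tz":0.0,"rx":0.0,"ry":0.0,"rz":3.0,"claw":0.0},{"tx":0.06,"ty":0.073,"tz":0.0,"rx":0.0,"ry":0.0,"rz":4.5,"claw":0.0},{"tx":0.08,"ty":0.098,"tz":-0.01,"rx":0.0,"ry":0.0,"rz":6.0,"claw":0.0},{"tx":0.088,"ty":0.108,"tz":-0.03,"rx":0.0,"ry":0.0,"rz":7.5,"claw":0.0},{"tx":0.088,"ty":0.108,"tz":-0.06,"rx":0.0,"ry":0.0,"rz":9.0,"claw":0.0},{"tx":0.088,"ty":0.108,"tz":-0.085,"rx":0.0,"ry":0.0,"rz":10.0,"claw":0.0},{"tx":0.088,"ty":0.108,"tz":-0.1,"rx":0.0,"ry":0.0,"rz":10.0,"claw":0.0},{"tx":0.088,"ty":0.108,"tz":-0.1,"rx":0.0,"ry":0.0,"rz":10.0,"claw":0.0},{"tx":0.088,"ty":0.108,"tz":-0.1,"rx":0.0,"ry":0.0,"rz":10.0,"claw":0.0}]'

```text
clock: 2.4
eef_pos: [553.5, -132.2, 131.4]
tool_rot: [-3.141, -0.0, 2.494]
force: [-0.3, -1.0, 1.1]
width: 0.0
```

```bash
python3 st.py; python3 -c "
from h import *
save('scene','s2.png',(170,150,330,290),5)
print((pj('scene',[[*read_state()['eef_pos']]])-[170,150])*5)"
```

```text
clock 2.4
qpos [ 0.523  0.695 -0.534  1.832  0.498  0.752  0.642]
eef_pos [ 553.52  -132.166  131.409]
tool_rot [-3.141 -0.     2.494]
force [-0.282 -1.047  1.13 ]
width 0.008
[[454.40319893 435.40010961]]
```

View pics/s2.png

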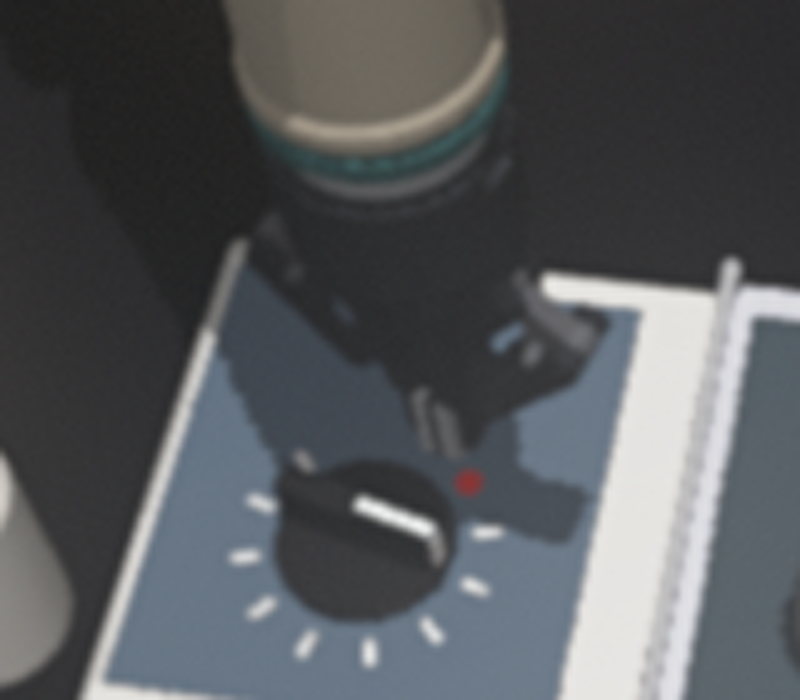

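Fingertip is at crop (440,440), beside the bar and on its counter-clockwise side, as planned. Next I work out the arc waypoints.

```bash
cat > arc.py <<'E'
import numpy as np
def p(a,g,r=30):
    t=np.radians(a); return np.array([558.8,-173.3])+r*np.array([np.cos(t),np.sin(t)])+(17+g)*np.array([-np.sin(t),np.cos(t)])
b=np.array([553.5,-131.5])
for a,g in [(53,12),(53,6),(53,2)]+[(x,0) for x in range(53,-31,-3)]: print(a,g,np.round((p(a,g)-b)/1000,4),(a-53)/5)
E
python3 arc.py
```

```text
53 12 [ 0.0002 -0.0004] 0.0
53 6 [ 0.005 -0.004] 0.0
53 2 [ 0.0082 -0.0064] 0.0
53 0 [ 0.0098 -0.0076] 0.0
50 0 [ 0.0116 -0.0079] -0.6
47 0 [ 0.0133 -0.0083] -1.2
44 0 [ 0.0151 -0.0087] -1.8
41 0 [ 0.0168 -0.0093] -2.4
38 0 [ 0.0185 -0.0099] -3.0
35 0 [ 0.0201 -0.0107] -3.6
32 0 [ 0.0217 -0.0115] -4.2
29 0 [ 0.0233 -0.0124] -4.8
26 0 [ 0.0248 -0.0134] -5.4
23 0 [ 0.0263 -0.0144] -6.0
20 0 [ 0.0277 -0.0156] -6.6
17 0 [ 0.029  -0.0168] -7.2
14 0 [ 0.0303 -0.018 ] -7.8
11 0 [ 0.0315 -0.0194] -8.4
8 0 [ 0.0326 -0.0208] -9.0
5 0 [ 0.0337 -0.0223] -9.6
2 0 [ 0.0347 -0.0238] -10.2
-1 0 [ 0.0356 -0.0253] -10.8
-4 0 [ 0.0364 -0.0269] -11.4
-7 0 [ 0.0371 -0.0286] -12.0
-10 0 [ 0.0378 -0.0303] -12.6
-13 0 [ 0.0384 -0.032 ] -13.2
-16 0 [ 0.0388 -0.0337] -13.8
-19 0 [ 0.0392 -0.0355] -14.4
-22 0 [ 0.0395 -0.0373] -15.0
-25 0 [ 0.0397 -0.0391] -15.6
-28 0 [ 0.0398 -0.0409] -16.2
```

>>> apply_moves --increments '[{"tx":0.0,"ty":0.0,"tz":-0.012,"rx":0.0,"ry":0.0,"rz":0.0,"claw":0.0},{"tx":0.0,"ty":0.0,"tz":-0.026,"rx":0.0,"ry":0.0,"rz":0.0,"claw":0.0},{"tx":0.0,"ty":0.0,"tz":-0.034,"rx":0.0,"ry":0.0,"rz":0.0,"claw":0.0},{"tx":0.0,"ty":0.0,"tz":-0.034,"rx":0.0,"ry":0.0,"rz":0.0,"claw":0.0}]'

```text
clock: 2.85
eef_pos: [552.3, -131.4, 95.7]
tool_rot: [-3.14, -0.003, 2.495]
force: [-1.2, 0.7, 0.5]
width: 0.0
```

>>> apply_moves --increments '[{"tx":0.005,"ty":-0.004,"tz":0.0,"rx":0.0,"ry":0.0,"rz":0.0,"claw":0.0},{"tx":0.0082,"ty":-0.0064,"tz":0.0,"rx":0.0,"ry":0.0,"rz":0.0,"claw":0.0},{"tx":0.0098,"ty":-0.0076,"tz":0.0,"rx":0.0,"ry":0.0,"rz":0.0,"claw":0.0},{"tx":0.0116,"ty":-0.0079,"tz":0.0,"rx":0.0,"ry":0.0,"rz":-0.6,"claw":0.0},{"tx":0.0133,"ty":-0.0083,"tz":0.0,"rx":0.0,"ry":0.0,"rz":-1.2,"claw":0.0},{"tx":0.0151,"ty":-0.0087,"tz":0.0,"rx":0.0,"ry":0.0,"rz":-1.8,"claw":0.0},{"tx":0.0168,"ty":-0.0093,"tz":0.0,"rx":0.0,"ry":0.0,"rz":-2.4,"claw":0.0},{"tx":0.0185,"ty":-0.0099,"tz":0.0,"rx":0.0,"ry":0.0,"rz":-3.0,"claw":0.0},{"tx":0.0201,"ty":-0.0107,"tz":0.0,"rx":0.0,"ry":0.0,"rz":-3.6,"claw":0.0},{"tx":0.0201,"ty":-0.0107,"tz":0.0,"rx":0.0,"ry":0.0,"rz":-3.6,"claw":0.0},{"tx":0.0201,"ty":-0.0107,"tz":0.0,"rx":0.0,"ry":0.0,"rz":-3.6,"claw":0.0}]'

```text
clock: 3.95
eef_pos: [573.8, -142.3, 97.5]
tool_rot: [3.141, 0.0, 2.182]
force: [0.3, 0.5, -0.4]
width: -0.3
```

```bash
python3 st.py; python3 -c "
from h import *
save('scene','s3.png',(195,200,295,290),6)"
```

```text
clock 3.95
qpos [ 0.457  0.75  -0.42   1.793  0.449  0.694  0.397]
eef_pos [ 573.841 -142.278   97.523]
tool_rot [3.141 0.    2.182]
force [ 0.269  0.498 -0.439]
width -0.321
```

View pics/s3.png

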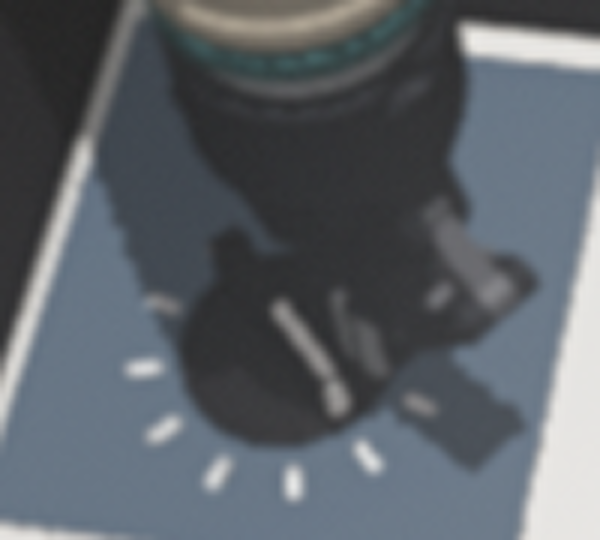

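Pointer tip at crop (338,400) aims at tick 3 (368,457), with no force left: one click done. Now to step 4.

>>> apply_moves --increments '[{"tx":0.0032,"ty":-0.0017,"tz":0.0,"rx":0.0,"ry":0.0,"rz":-1.2,"claw":0.0},{"tx":0.0047,"ty":-0.0027,"tz":0.0,"rx":0.0,"ry":0.0,"rz":-1.8,"claw":0.0},{"tx":0.0062,"ty":-0.0037,"tz":0.0,"rx":0.0,"ry":0.0,"rz":-2.4,"claw":0.0},{"tx":0.0076,"ty":-0.0049,"tz":0.0,"rx":0.0,"ry":0.0,"rz":-3.0,"claw":0.0},{"tx":0.0089,"ty":-0.0061,"tz":0.0,"rx":0.0,"ry":0.0,"rz":-3.6,"claw":0.0},{"tx":0.0102,"ty":-0.0073,"tz":0.0,"rx":0.0,"ry":0.0,"rz":-4.2,"claw":0.0},{"tx":0.0114,"ty":-0.0087,"tz":0.0,"rx":0.0,"ry":0.0,"rz":-4.8,"claw":0.0},{"tx":0.0125,"ty":-0.0101,"tz":0.0,"rx":0.0,"ry":0.0,"rz":-5.4,"claw":0.0},{"tx":0.0136,"ty":-0.0116,"tz":0.0,"rx":0.0,"ry":0.0,"rz":-6.0,"claw":0.0},{"tx":0.0136,"ty":-0.0116,"tz":0.0,"rx":0.0,"ry":0.0,"rz":-6.0,"claw":0.0},{"tx":0.0136,"ty":-0.0116,"tz":0.0,"rx":0.0,"ry":0.0,"rz":-6.0,"claw":0.0}]'

```text
clock: 5.1
eef_pos: [587.2, -153.8, 97.3]
tool_rot: [-3.142, -0.0, 1.659]
force: [-0.1, -0.2, 0.2]
width: 0.2
```

```bash
python3 st.py; python3 -c "
from h import *
save('scene','s4.png',(195,200,295,290),6)"
```

```text
clock 5.1
qpos [ 0.383  0.748 -0.281  1.75   0.302  0.686  0.026]
eef_pos [ 587.159 -153.758   97.322]
tool_rot [-3.142 -0.     1.659]
force [-0.144 -0.199  0.162]
width 0.206
```

View pics/s4.png

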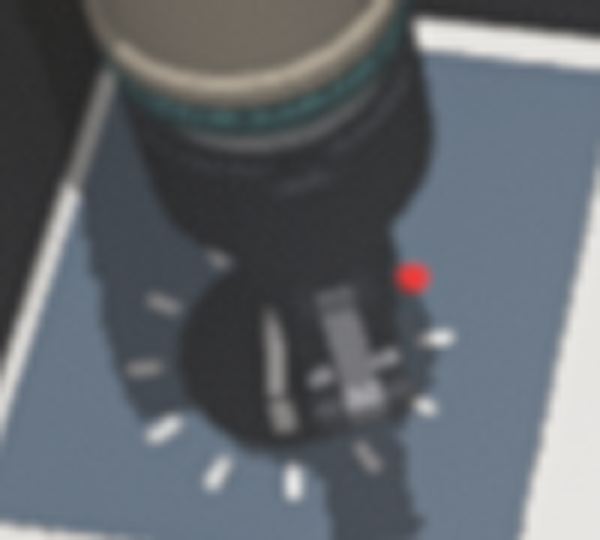

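Pointer at (275-285, 310-415) aims at tick 4 (293,482): step 4. One more click.

>>> apply_moves --increments '[{"tx":0.0019,"ty":-0.003,"tz":0.0,"rx":0.0,"ry":0.0,"rz":-1.2,"claw":0.0},{"tx":0.0027,"ty":-0.0046,"tz":0.0,"rx":0.0,"ry":0.0,"rz":-1.8,"claw":0.0},{"tx":0.0034,"ty":-0.0063,"tz":0.0,"rx":0.0,"ry":0.0,"rz":-2.4,"claw":0.0},{"tx":0.0041,"ty":-0.008,"tz":0.0,"rx":0.0,"ry":0.0,"rz":-3.0,"claw":0.0},{"tx":0.0047,"ty":-0.0097,"tz":0.0,"rx":0.0,"ry":0.0,"rz":-3.6,"claw":0.0},{"tx":0.0051,"ty":-0.0114,"tz":0.0,"rx":0.0,"ry":0.0,"rz":-4.2,"claw":0.0},{"tx":0.0055,"ty":-0.0132,"tz":0.0,"rx":0.0,"ry":0.0,"rz":-4.8,"claw":0.0},{"tx":0.0058,"ty":-0.015,"tz":0.0,"rx":0.0,"ry":0.0,"rz":-5.4,"claw":0.0},{"tx":0.006,"ty":-0.0168,"tz":0.0,"rx":0.0,"ry":0.0,"rz":-6.0,"claw":0.0},{"tx":0.006,"ty":-0.0168,"tz":0.0,"rx":0.0,"ry":0.0,"rz":-6.0,"claw":0.0},{"tx":0.006,"ty":-0.0168,"tz":0.0,"rx":0.0,"ry":0.0,"rz":-6.0,"claw":0.0}]'

```text
clock: 6.25
eef_pos: [593.2, -170.5, 97.3]
tool_rot: [-3.141, -0.0, 1.135]
force: [0.4, -0.0, -0.2]
width: -0.0
```

```bash
python3 st.py
```

```text
clock 6.25
qpos [ 0.32   0.749 -0.14   1.723  0.151  0.68  -0.336]
eef_pos [ 593.178 -170.468   97.3  ]
tool_rot [-3.141 -0.     1.135]
force [ 0.364 -0.043 -0.17 ]
width -0.004
```

>>> apply_moves --increments '[{"tx":0.0034,"ty":0.0073,"tz":0.0,"rx":0.0,"ry":0.0,"rz":0.0,"claw":0.0},{"tx":0.0034,"ty":0.0073,"tz":0.02,"rx":0.0,"ry":0.0,"rz":0.0,"claw":0.0},{"tx":0.0034,"ty":0.0073,"tz":0.053,"rx":0.0,"ry":0.0,"rz":0.0,"claw":0.0},{"tx":-0.02,"ty":0.015,"tz":0.053,"rx":0.0,"ry":0.0,"rz":0.0,"claw":0.0},{"tx":-0.055,"ty":0.025,"tz":0.053,"rx":0.0,"ry":0.0,"rz":0.0,"claw":0.0},{"tx":-0.09,"ty":0.034,"tz":0.053,"rx":0.0,"ry":0.0,"rz":0.0,"claw":0.0},{"tx":-0.115,"ty":0.034,"tz":0.053,"rx":0.0,"ry":0.0,"rz":0.0,"claw":0.0},{"tx":-0.124,"ty":0.034,"tz":0.045,"rx":0.0,"ry":0.0,"rz":0.0,"claw":0.0},{"tx":-0.124,"ty":0.034,"tz":0.03,"rx":0.0,"ry":0.0,"rz":0.0,"claw":0.0},{"tx":-0.124,"ty":0.034,"tz":0.025,"rx":0.0,"ry":0.0,"rz":0.0,"claw":0.0},{"tx":-0.124,"ty":0.034,"tz":0.025,"rx":0.0,"ry":0.0,"rz":0.0,"claw":0.0},{"tx":-0.124,"ty":0.034,"tz":0.025,"rx":0.0,"ry":0.0,"rz":0.0,"claw":0.0}]'

```text
clock: 7.45
eef_pos: [469.9, -136.3, 122.5]
tool_rot: [3.141, -0.0, 1.134]
force: [-0.0, 0.8, 0.5]
width: -0.1
```

```bash
python3 st.py; python3 -c "
from h import *
save('scene','s5.png',(185,160,295,290),5)"
```

```text
clock 7.45
qpos [ 0.322  0.574 -0.141  2.06   0.154  0.517 -0.367]
eef_pos [ 469.881 -136.33   122.515]
tool_rot [ 3.141 -0.     1.134]
force [-0.032  0.843  0.451]
width -0.1
```

View pics/s5.png

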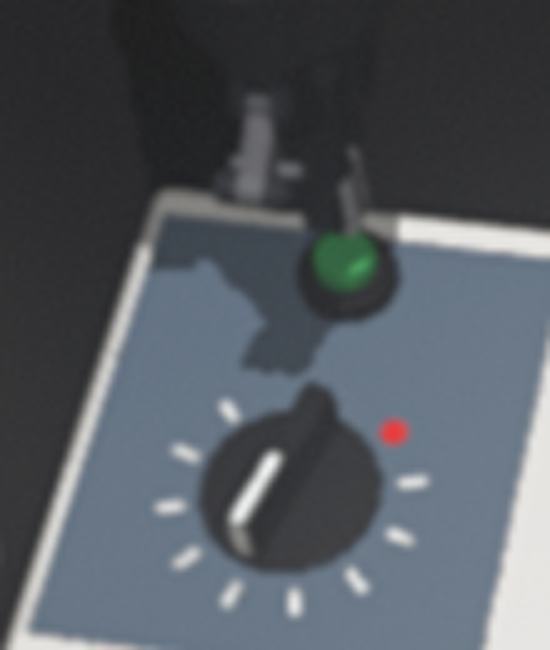

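Pointer (275,455)→(238,540) aims at tick 5 (231,594); the fingertip hangs above the green button (345,262). Pressing in small steps.

>>> apply_moves --increments '[{"tx":0.0,"ty":0.0,"tz":-0.01,"rx":0.0,"ry":0.0,"rz":0.0,"claw":0.0},{"tx":0.0,"ty":0.0,"tz":-0.016,"rx":0.0,"ry":0.0,"rz":0.0,"claw":0.0},{"tx":0.0,"ty":0.0,"tz":-0.019,"rx":0.0,"ry":0.0,"rz":0.0,"claw":0.0},{"tx":0.0,"ty":0.0,"tz":-0.021,"rx":0.0,"ry":0.0,"rz":0.0,"claw":0.0},{"tx":0.0,"ty":0.0,"tz":-0.023,"rx":0.0,"ry":0.0,"rz":0.0,"claw":0.0},{"tx":0.0,"ty":0.0,"tz":-0.023,"rx":0.0,"ry":0.0,"rz":0.0,"claw":0.0},{"tx":0.0,"ty":0.0,"tz":-0.023,"rx":0.0,"ry":0.0,"rz":0.0,"claw":0.0}]'

```text
clock: 8.2
eef_pos: [468.8, -136.5, 99.4]
tool_rot: [-3.141, 0.0, 1.133]
force: [-1.7, -0.4, 3.2]
width: 0.2
```

>>> apply_moves --increments '[{"tx":0.0,"ty":0.0,"tz":-0.001,"rx":0.0,"ry":0.0,"rz":0.0,"claw":0.0},{"tx":0.0,"ty":0.0,"tz":-0.0015,"rx":0.0,"ry":0.0,"rz":0.0,"claw":0.0},{"tx":0.0,"ty":0.0,"tz":-0.0015,"rx":0.0,"ry":0.0,"rz":0.0,"claw":0.0},{"tx":0.0,"ty":0.0,"tz":-0.0015,"rx":0.0,"ry":0.0,"rz":0.0,"claw":0.0}]'

```text
clock: 8.6
eef_pos: [468.9, -136.5, 97.8]
tool_rot: [-3.141, 0.0, 1.133]
force: [-3.3, 0.4, 4.6]
width: -0.2
```

>>> apply_moves --increments '[{"tx":0.0,"ty":0.0,"tz":-0.001,"rx":0.0,"ry":0.0,"rz":0.0,"claw":0.0},{"tx":0.0,"ty":0.0,"tz":-0.001,"rx":0.0,"ry":0.0,"rz":0.0,"claw":0.0},{"tx":0.0,"ty":0.0,"tz":-0.001,"rx":0.0,"ry":0.0,"rz":0.0,"claw":0.0}]'

```text
clock: 8.9
eef_pos: [469.0, -136.6, 96.8]
tool_rot: [-3.141, 0.0, 1.133]
force: [-3.0, 0.8, 4.7]
width: -0.2
```

>>> apply_moves --increments '[{"tx":0.0,"ty":0.0,"tz":-0.0005,"rx":0.0,"ry":0.0,"rz":0.0,"claw":0.0},{"tx":0.0,"ty":0.0,"tz":-0.001,"rx":0.0,"ry":0.0,"rz":0.0,"claw":0.0},{"tx":0.0,"ty":0.0,"tz":-0.001,"rx":0.0,"ry":0.0,"rz":0.0,"claw":0.0}]'

```text
clock: 9.2
eef_pos: [469.0, -136.6, 96.0]
tool_rot: [-3.141, 0.0, 1.133]
force: [-3.0, 1.7, 7.7]
width: 0.3
```

```bash
python3 st.py; python3 -c "
from h import *
print(read_state()['force'])
for i in range(4): get_image('top'); print(read_state()['force'])"
```

```text
clock 9.2
qpos [ 0.312  0.621 -0.125  2.078  0.167  0.452 -0.379]
eef_pos [ 469.021 -136.563   96.045]
tool_rot [-3.141  0.     1.133]
force [-3.024  1.744  7.673]
width 0.305
[-3.02379228  1.74404464  7.6728925 ]
[-4.24160996  1.44140149  7.87394014]
[-4.39985651  1.31729284  8.46945894]
[-3.62435003  1.13515613  7.0951834 ]
[-4.36654818  1.03129529  7.05790653]
```

>>> apply_moves --increments '[{"tx":0.0,"ty":0.0,"tz":-0.0005,"rx":0.0,"ry":0.0,"rz":0.0,"claw":0.0},{"tx":0.0,"ty":0.0,"tz":-0.001,"rx":0.0,"ry":0.0,"rz":0.0,"claw":0.0},{"tx":0.0,"ty":0.0,"tz":-0.001,"rx":0.0,"ry":0.0,"rz":0.0,"claw":0.0}]'

```text
clock: 9.7
eef_pos: [469.0, -136.6, 95.9]
tool_rot: [3.141, 0.0, 1.133]
force: [-5.8, 2.2, 17.0]
width: 0.1
```

```bash
python3 st.py; python3 -c "
from h import *
save('scene','s6.png',(225,185,285,235),10)"
```

```text
clock 9.7
qpos [ 0.311  0.621 -0.125  2.079  0.168  0.451 -0.379]
eef_pos [ 469.04  -136.57    95.875]
tool_rot [3.141 0.    1.133]
force [-5.822  2.166 17.006]
width 0.09
```

View pics/s6.png

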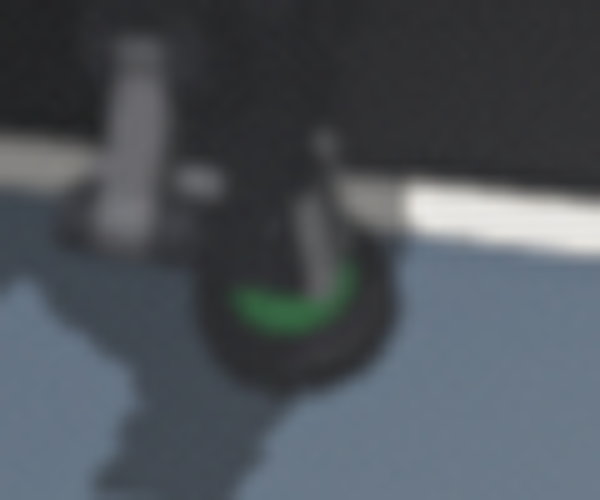

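The tip sits on the button (green crescent around (290,305)). It met a hard stop at z = 95.9 mm, about 6 mm below the button's rest height, after roughly 5 N of spring. So it is fully down; I let go and back away.

>>> apply_moves --increments '[{"tx":0.0,"ty":0.0,"tz":0.004,"rx":0.0,"ry":0.0,"rz":0.0,"claw":0.0},{"tx":0.0,"ty":0.0,"tz":0.012,"rx":0.0,"ry":0.0,"rz":0.0,"claw":0.0},{"tx":0.0,"ty":0.0,"tz":0.035,"rx":0.0,"ry":0.0,"rz":0.0,"claw":0.0},{"tx":0.0,"ty":0.0,"tz":0.07,"rx":0.0,"ry":0.0,"rz":0.0,"claw":0.0},{"tx":0.0,"ty":0.0,"tz":0.105,"rx":0.0,"ry":0.0,"rz":0.0,"claw":0.0},{"tx":0.0,"ty":0.0,"tz":0.12,"rx":0.0,"ry":0.0,"rz":0.0,"claw":0.0},{"tx":0.0,"ty":0.0,"tz":0.12,"rx":0.0,"ry":0.0,"rz":0.0,"claw":0.0},{"tx":0.0,"ty":0.0,"tz":0.12,"rx":0.0,"ry":0.0,"rz":0.0,"claw":0.0}]'

```text
clock: 10.55
eef_pos: [469.8, -136.8, 214.8]
tool_rot: [3.14, -0.0, 1.133]
force: [-0.7, 0.0, -0.2]
width: 0.5
```

```bash
python3 st.py; python3 -c "
from h import *
save('scene','s7.png',(130,180,410,330),2.8)"
```

```text
clock 10.55
qpos [ 0.355  0.427 -0.18   1.972  0.109  0.75  -0.326]
eef_pos [ 469.814 -136.821  214.811]
tool_rot [ 3.14  -0.     1.133]
force [-0.675  0.045 -0.165]
width 0.467
```

View pics/s7.png

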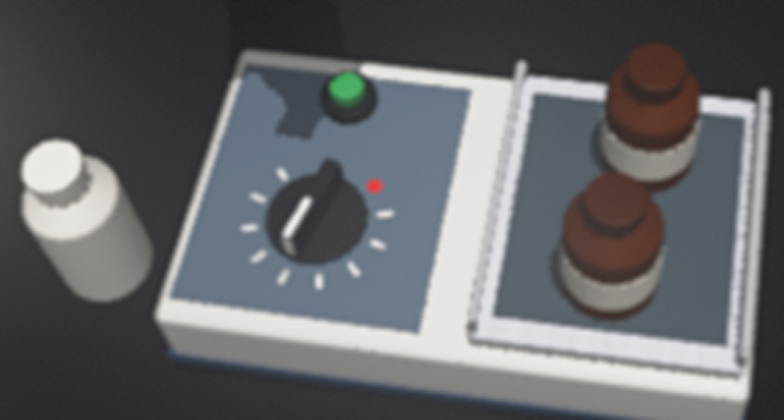

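Button is back up at (347,88), the pointer aims at tick 5 (284,278), and the bottles stand as before at (85,220), (650,115) and (612,245). Handing in.

```bash
python3 -c "
from cell import *
print(finish_job())"
```

```text
the job is handed in; nothing more can be done
None
```

I set the selector to step five and pressed the start button, then handed the job in at about 10.6 s of the 58 s allowed. `finish_job` gives no verdict.

- **Selector:** it started on step 2. I pushed the pointing end round with the closed fingertip, one click at a time. I checked steps 3 and 4 by picture after their clicks, and step 5 before pressing. The force read after each click was under 1 N, but I did not record it during the pushes.
- **Button:** I pressed it down until it met a hard stop about 6 mm below its rest height. The spring gave about 5 N before the stop, and the reading reached 17 N against it. There is no direct reading of the button's travel, so this is inferred from height and force.
- **Last picture:** the pointer is on tick five, the button is up, and all three bottles look unmoved. The gripper hangs clear at 215 mm with almost no force on it.

No check failed or disagreed. One move call was refused at the start because I left out some keys; nothing moved.

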